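# Put the card box and the stapler away by height

## Task

Put the two things away in the pair of wooden cubbies by height: the tall blue card box goes in the tier with the high opening, the red stapler in the tier with the low opening above the drawer front. Slide each one in from the front, lengthwise and about straight, until its back end is at least 25 mm under the roof (the front may stick out), and leave it standing upright on the cubby's floor.

Things in the scene. Friction and masses are not known exactly. Their poses are not given: they have to be found in the camera images.
- card_box: Loose tall blue box, 130 mm long (its x) x 56 mm wide (its y) x 85 mm tall, under 0.3 kg, closed, brass label frame on both short ends. Origin: centre of its underside, z up. Grip it across its 56 mm width. Either end may go in first. It starts on the dark red-brown work top (z = 0).
- stapler: Loose red and black stapler, 162 mm long (its y), 43 tall, under 0.5 kg. Base plate 40 mm wide (its x), 6 thick; the arm above it is 20 mm wide, 18 to 43 mm high, full length, and does not hinge. Origin: centre of its underside, z up. Grip the arm across near mid-length, fingertips above the base plate. Either end may go in first. Starts on the work top.
- tall_bay: Fixed wooden cubby with the HIGH opening, 106 mm wide, 114 high. Origin: on the work top (z = 0), below the middle of the roof's front edge; x points in, away from the robot. Floor 8 mm above that, from x = -100 (open tread, no walls) to the back wall at x = 80 mm. From x = 0 inwards: side walls 90 mm apart (y = -45 to 45), roof 6 mm thick, underside 108 mm above that: 100 mm clearance.
- low_bay: Fixed wooden cubby with the LOW opening, over a plinth like a shut drawer (a dummy; brass knob to x = -108 mm). Origin, axes, outside size, walls, roof and tread as tall_bay, but its floor is 52 mm above the work top: 56 mm clearance to the roof. The two stand side by side, either one on the left.

How it is judged (in metres and radians):
At the end, for the whole second after the job is handed in: The card box rests upright (within 10 degrees) on the tall bay's floor, the stapler likewise on the low bay's floor (heights within 8 mm); each lies lengthwise in its bay, within 17 degrees and 35 mm of its middle line, its back end at least 25 mm behind the roof's front edge (x of card_box in the frame of tall_bay between -0.04 and 0.08 m and y of card_box in the frame of tall_bay between -0.035 and 0.035 m and z of card_box in the frame of tall_bay between 0 and 0.016 m and angle between each of card_box, stapler's own z axis and vertical below 0.17 rad and angle between the x axis of card_box and the x axis of tall_bay, either way round below 0.3 rad and linear speed of each of card_box, stapler below 0.02 m/s and x of stapler in the frame of low_bay between -0.056 and 0.08 m and y of stapler in the frame of low_bay between -0.035 and 0.035 m and z of stapler in the frame of low_bay between 0.044 and 0.06 m and angle between the y axis of stapler and the x axis of low_bay, either way round below 0.3 rad); the robot touches nothing.
It also fails if it takes over 62 s, if anything falls off the work surface, if the arm or the gripper's body presses on something with over 40 N, if the wrist force passes 120 N, or if a joint passes its speed limit or range.

## Robot

A 6-joint arm with a two-finger parallel gripper is mounted at the origin on a cart in front of the work surface, level with it; the furniture and walls round the work are solid. World frame = base frame: x ahead of the robot, y to its left, z up, the work surface at z = 0. Lengths are in m, angles in degrees, forces in N, time in s.
With the tool pointing down it reaches from about 0.4 to 0.825 m from the base axis. Payload 7 kg.
Tool frame: the origin (TCP) lies midway between the tips of the shut fingers; the grasp point (between the pads) lies 19 mm behind it (ctrl.hold_point_z is the distance from the TCP to the grasp point, in m); z points along the fingers, y is the line along which they close (so a half turn about z gives the same grasp; the last joint's range is limited). The gripper opens to 88 mm and grips with 3 to 60 N. Pads are 19 mm wide; open, the fingers measure 130 mm over their backs; the gripper's body (78 mm by 193 mm) begins 47 mm behind the grasp point.
Start: joints at [-49.441, 20.546, 0.682, 0, -70.136, -16.507], TCP at [0.275, -0.616, 0.227] pointing down, gripper open.
Joint ranges: [-176.03, 176.03], [-82.01, 121.73], [-58.28, 71.71], [-173.87, 95.51], [-174.79, -0.11], [-173.66, 173.66]. Speed limits (degrees/s): [136.94, 136.94, 172.46, 180, 180, 180].

## Interface

Orientations are given as [roll, pitch, yaw] about the fixed x, y, z axes, in that order (R = Rz(yaw) Ry(pitch) Rx(roll)).
In Python, from plant import ctrl gives the robot as it stands.
- The arm moves only by the tool apply_moves, never from a script. Its argument "deltas" is a list of rows, each an object with "fingers": the finger opening in mm, from 0 to 87.6; "delta_pos": the shift along the tool's x, y, z in mm, a list of three; "angular": the turn, a rotation vector about the tool's x, y, z in degrees, a list of three. A call has 1 to 10 rows; each row is the pose to reach, as a shift and turn from the pose commanded when the call began, along the tool's axes at that moment; what a row does not reach only later rows make up. A row lasts 1/10 s, in which the tool goes at most 50 mm and 8.59 degrees, less where a joint would pass 70% of its speed; a pose out of reach is approached as far as the arm can. A call with a gripper value outside its range is refused whole. The fingers move at their own pace and stop on an object; the grip force is fixed at half the most. Time passes only in rows, so rows that repeat a pose let the fingers close. It gives the time, the measured TCP pose, the force, the opening and the grip force at its end, in the units of the state.
- ctrl.get_obs(): the state, without advancing time (a new reading comes with each control period).
- ctrl.snapshot(name): name is "scene" or "top"; returns the picture (480x640x3 uint8, red, green, blue); there is no depth.
- ctrl.camera_params(name): a dict with "fx", "fy", "cx", "cy" (pixels), "cam_to_world" (4x4, takes a point from camera to world coordinates). Camera axes: x right, y up, looking along -z (the intrinsics and any distortion apply to the point x, -y, -z); pixel columns grow to the right and rows downward; lengths in m; the calibration is good to about 2 mm. A picture is of the moment at which its call begins. camera_params takes no time and is no camera call.
- ctrl.close_job(): hands the job in; it is judged then, once.
The state is a dict: "clock": time; "joint_pos": joint angles; "qvel": joint speeds; "tau": joint torques, N m; "tool_pos": TCP position; "orientation": TCP orientation; "force": force on the tool from outside, world axes, zero at the start; "moment": the same for the moment, N m; "opening": finger opening in m; "gripper_force": force on a finger pad.
Only numpy, scipy, OpenCV 4.12 (cv2) and the standard library are available. Lean on these libraries where they do the work, as an engineer would, in place of code of your own. Each camera call takes 0.05 s, during which the arm holds its last target. There are 200 camera calls.

## Working session

There is one attempt and no reset: what is moved stays moved. The work goes in short steps, Python scripts to look and compute and a tool call to move; the robot and the scene stay as the last step left them, time stands still between calls to the robot, and variables do not carry over. Pictures are saved under pics/ and viewed, at most 10 in all, crops included, and the job is handed in when it is done.

Besides the shell and the picture viewer there is one more tool, called after "Request:" as name(argument=value, ...) on one line, values as JSON. apply_moves: Moves the arm, as the interface text tells. Its arguments: {"type":"object","properties":{"deltas":{"type":"array"}},"required":["deltas"]}

```bash
mkdir -p pics; ls
python3 - <<'E'
from plant import ctrl
import cv2
for n in("scene","top"):
    cv2.imwrite(f"pics/{n}0.png",ctrl.snapshot(n)[:,:,::-1])
    print({k:(v.tolist() if hasattr(v,'tolist') else v) for k,v in ctrl.camera_params(n).items()})
print(ctrl.get_obs())
E
```

```text
pics
{'fx': 510.122193565156, 'fy': 510.122193565156, 'cx': 327.8679074417945, 'cy': 241.9530892838158, 'cam_to_world': [[-0.6887322702797064, 0.3711940419987557, -0.6227863542660417, -0.23903724081595948], [-0.7247274424162701, -0.37670044038803, 0.5769461954292066, 0.7193642646354962], [-0.020444903622502335, 0.848711824706178, 0.5284602582217288, 0.6982875601185206], [0.0, 0.0, 0.0, 1.0]]}
{'fx': 459.50983265774744, 'fy': 459.50983265774744, 'cx': 324.4397747786702, 'cy': 242.46840946681388, 'cam_to_world': [[-0.011344715088486789, 0.9874064706920082, -0.1577965749790327, 0.4019669634214746], [-0.999883643172785, -0.012811387248194684, -0.008280608208059436, 6.796426337327241e-05], [-0.010197919154398436, 0.15768427312934294, 0.987436920746126, 0.9418756185411971], [0.0, 0.0, 0.0, 1.0]]}
{'clock': 0.1, 'joint_pos': array([-4.94408946e+01,  2.05867471e+01,  6.38822251e-01, -1.70610811e-02,
       -7.01375654e+01, -1.65065861e+01]), 'qvel': array([-0.10902876, -0.14001565,  0.06159734,  0.10219402,  0.06359016,
       -0.10215633]), 'tau': array([-1.34716884e-03, -5.84165025e+01,  2.93749791e+01,  7.01562658e+00,
        1.02067858e-02, -7.19893751e-05]), 'tool_pos': array([ 0.27489399, -0.61599674,  0.22572359]), 'orientation': array([ 1.79913476e+02, -8.91367420e-03, -1.55953283e+02]), 'force': array([ 0.07984978, -0.06270833,  0.61025915]), 'moment': array([-0.06463622,  0.05525476,  0.04380933]), 'gripper_force': 0.0, 'opening': 0.0874127641574106}
```

View pics/scene0.png

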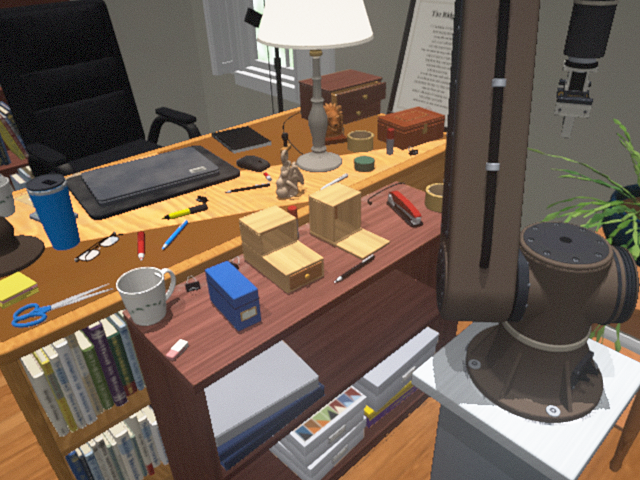

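View pics/top0.png

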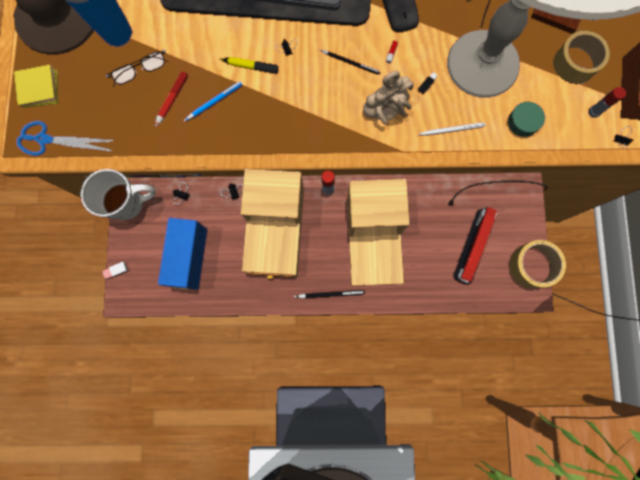

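The top view shows the low bay (with knob) at about (272,225), the tall bay at about (378,230), the box at (183,253) and the stapler at (475,245). I'll enlarge it to measure.

```bash
cat > h.py <<'E'
import numpy as np, cv2
from plant import ctrl
def ray(n,u,v,z):
    p=ctrl.camera_params(n);T=np.array(p["cam_to_world"])
    d=T[:3,:3]@np.array([(u-p["cx"])/p["fx"],-(v-p["cy"])/p["fy"],-1]);o=T[:3,3]
    return (o+d*(z-o[2])/d[2])[:2].round(4)
def proj(n,P):
    p=ctrl.camera_params(n);T=np.array(p["cam_to_world"])
    c=T[:3,:3].T@(np.array(P)-T[:3,3]);return np.array([p["cx"]-p["fx"]*c[0]/c[2],p["cy"]+p["fy"]*c[1]/c[2]])
def crop(im,name,u0,u1,v0,v1,s):
    c=cv2.resize(im[v0:v1,u0:u1],None,fx=s,fy=s,interpolation=cv2.INTER_CUBIC)
    for u in range(-(-u0//20)*20,u1,20):
        cv2.line(c,((u-u0)*s,0),((u-u0)*s,8),(255,255,255),1);cv2.putText(c,str(u),((u-u0)*s,18),0,.35,(255,255,255),1)
    for v in range(-(-v0//20)*20,v1,20):
        cv2.line(c,(0,(v-v0)*s),(8,(v-v0)*s),(255,255,255),1);cv2.putText(c,str(v),(10,(v-v0)*s),0,.35,(255,255,255),1)
    cv2.imwrite(name,c)
E
python3 - <<'E'
from h import *
im=cv2.imread("pics/top0.png")
crop(im,"pics/c1.png",155,310,160,300,5);crop(im,"pics/c2.png",340,500,170,290,5)
E
```

```text
(no output)
```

View pics/c1.png

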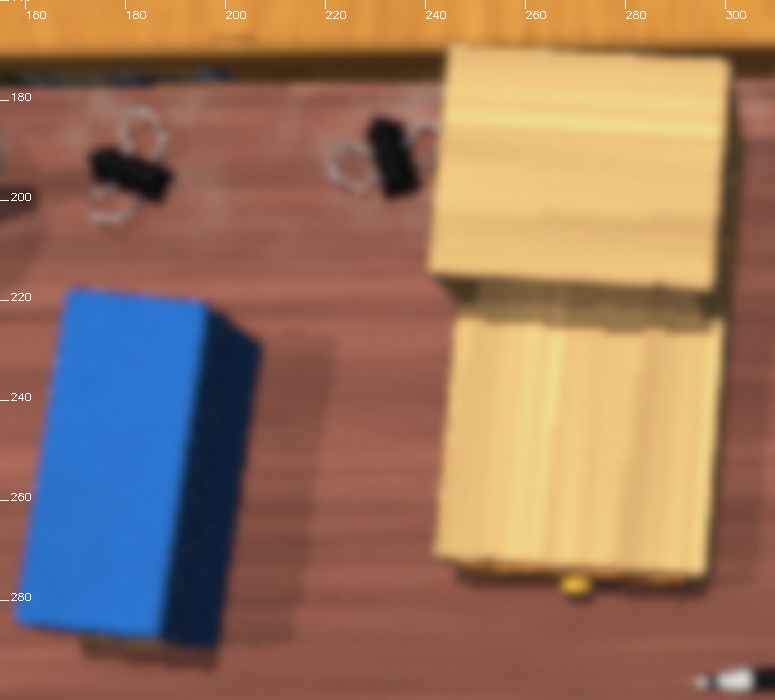

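View pics/c2.png

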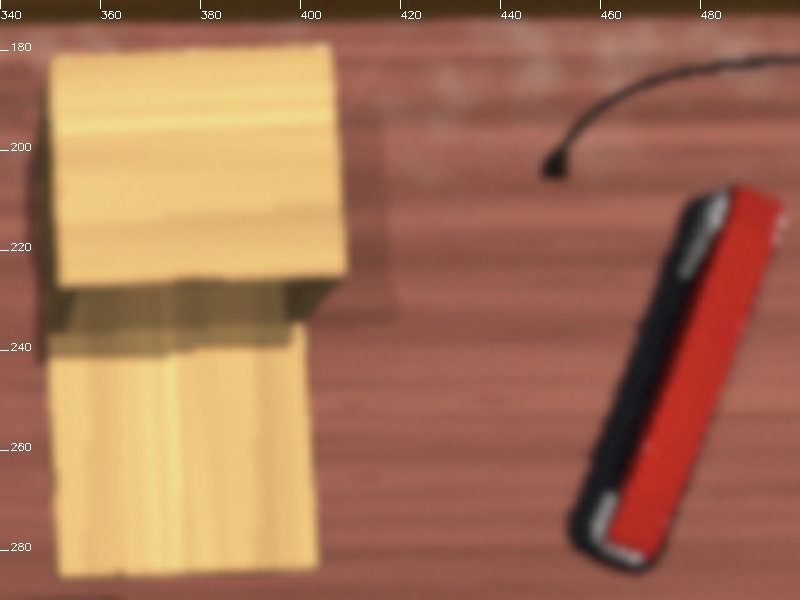

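Run:
```python
from h import *
def bay(f,t,zf,b):
    F=[ray("top",*p,.114) for p in f];B=[ray("top",*p,.114) for p in b];Tt=[ray("top",*p,zf) for p in t]
    mf,mb,mt=[np.mean(q,0) for q in (F,B,Tt)]
    a=lambda d:np.degrees(np.arctan2(d[1],d[0]))
    print("front",mf,"back",mb,"tread",mt,"yaw",a(mb-mf),a(mf-mt),a(F[0]-F[1])-90,a(Tt[0]-Tt[1])-90,"w",np.linalg.norm(F[0]-F[1]),np.linalg.norm(Tt[0]-Tt[1]),"d",np.linalg.norm(mb-mf),np.linalg.norm(mf-mt))
bay([(241,214.4),(297.8,218)],[(241.6,271.2),(296.4,275.4)],.052,[(244.6,169),(300.6,172)])
bay([(351.6,227.4),(409.4,225)],[(351.6,285.6),(403.6,283.8)],.008,[(350,181.2),(406,178.8)])
def obj(c,z):
    P=np.array([ray("top",*p,z) for p in c]);a=np.mean(P[:2],0);b=np.mean(P[2:],0)
    print(P.mean(0),"yaw",np.degrees(np.arctan2(*(a-b)[::-1])),"L",np.linalg.norm(a-b),"W",np.linalg.norm(P[0]-P[1]))
obj([(168.6,217.6),(196.6,220.4),(187.4,288),(158,284.4)],.085)
print(ray("top",207.4,229,0),ray("top",198.6,289.6,0))
obj([(487,207),(496.6,211),(471,282.4),(462,278.6)],.043)
print("mug",ray("top",105,195,.09),ray("top",150,195,.05))
```

```text
front [0.5846  0.10795] back [0.6721  0.10265] tread [0.48495 0.116  ] yaw -3.466252247099387 -4.618480953411936 -4.469703806280535 -5.0926430940118905 w 0.10522000760311699 0.10702247427526612 d 0.08766036732754423 0.0999746217797297
front [ 0.56315 -0.09605] back [ 0.6508  -0.09405] tread [ 0.4632 -0.0988] yaw 1.3071497706907773 1.5760245408249305 1.6767347411910407 1.3044223182459973 w 0.10594536327749317 0.10542732093722196 d 0.08767281505689208 0.09998782425875667
[0.52385  0.284575] yaw -6.136065481610494 L 0.12863697951988767 W 0.05415607075850311
[0.5842 0.2524] [0.4581 0.2668]
[ 0.537975 -0.297875] yaw -22.55248010717454 L 0.15370395245406024 W 0.020359273071502326
mug [0.6358 0.4272] [0.6455 0.3565]
```

The edges agree with the known sizes. The low bay is at (0.585, 0.108) with yaw -4.6°, and the tall bay at (0.563, -0.096) with yaw 1.5°. The box is at (0.524, 0.285) with yaw -6.1°, and the stapler at (0.538, -0.298) with yaw -22.5°. I'll do the stapler first.

```bash
cat > d.py <<'E'
# usage: d.py x y z yaw  -> tool-frame delta from the measured pose
import sys
from h import *
from scipy.spatial.transform import Rotation as R
x,y,z,w=map(float,sys.argv[1:5]);o=ctrl.get_obs()
C=R.from_euler("xyz",o["orientation"],degrees=True);G=R.from_euler("xyz",[180,0,w],degrees=True)
print("mm",(C.inv().apply(np.array([x,y,z])-o["tool_pos"])*1000).round(1),"deg",(C.inv()*G).as_rotvec(degrees=True).round(2),"t",round(o["clock"],2),"open",round(o["opening"]*1000,1),"F",o["force"].round(1))
E
python3 d.py .524 -.292 .15 157.5
```

```text
mm [-359.5  194.3   76. ] deg [ 8.000e-02 -4.000e-02  4.655e+01] t 0.1 open 87.4 F [ 0.1 -0.1  0.6]
```

Request:
apply_moves(deltas=[{"fingers": 50,"delta_pos": [-360,194,76],"angular": [0,0,46.5]},{"fingers": 50,"delta_pos": [-360,194,76],"angular": [0,0,46.5]},{"fingers": 50,"delta_pos": [-360,194,76],"angular": [0,0,46.5]},{"fingers": 50,"delta_pos": [-360,194,76],"angular": [0,0,46.5]},{"fingers": 50,"delta_pos": [-360,194,76],"angular": [0,0,46.5]},{"fingers": 50,"delta_pos": [-360,194,76],"angular": [0,0,46.5]},{"fingers": 50,"delta_pos": [-360,194,76],"angular": [0,0,46.5]},{"fingers": 50,"delta_pos": [-360,194,76],"angular": [0,0,46.5]},{"fingers": 50,"delta_pos": [-360,194,76],"angular": [0,0,46.5]},{"fingers": 50,"delta_pos": [-360,194,76],"angular": [0,0,46.5]}])

```text
clock: 1.1
tool_pos: [0.5263, -0.2895, 0.1493]
orientation: [180.0, -0.1, 157.8]
force: [0.4, -0.3, 0.9]
opening: 0.0498
gripper_force: 0.0
```

```bash
python3 d.py .524 -.292 .013 157.5
python3 - <<'E'
from h import *
crop(ctrl.snapshot("top")[:,:,::-1],"pics/c3.png",400,550,180,300,5)
E
```

```text
mm [  0.9  -3.2 136.3] deg [ 0.   -0.1   0.26] t 1.1 open 49.8 F [ 0.4 -0.3  0.9]
```

View pics/c3.png

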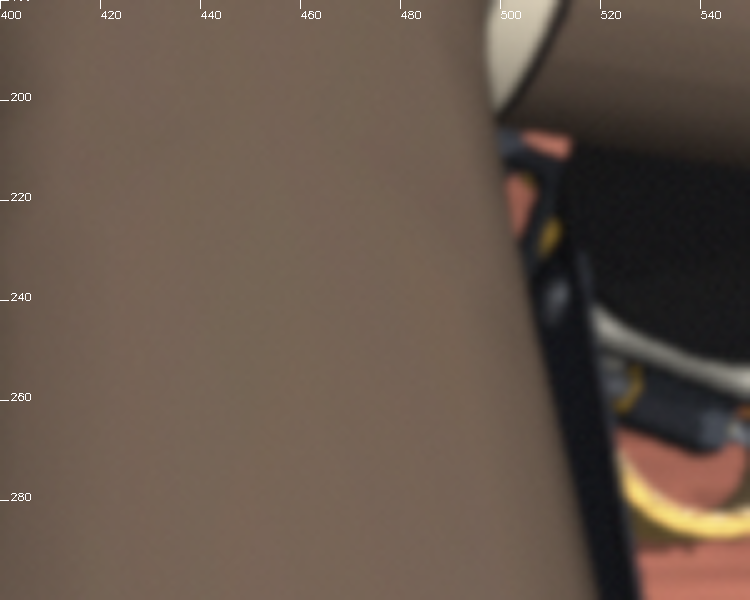

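The arm hides the stapler from the top camera here, so I'll rely on the first measurement and watch the forces on the way down.

Request:
apply_moves(deltas=[{"fingers": 50,"delta_pos": [1,-3,0],"angular": [0,0,0.3]},{"fingers": 50,"delta_pos": [1,-3,30],"angular": [0,0,0.3]},{"fingers": 50,"delta_pos": [1,-3,60],"angular": [0,0,0.3]},{"fingers": 50,"delta_pos": [1,-3,85],"angular": [0,0,0.3]},{"fingers": 50,"delta_pos": [1,-3,105],"angular": [0,0,0.3]},{"fingers": 50,"delta_pos": [1,-3,120],"angular": [0,0,0.3]},{"fingers": 50,"delta_pos": [1,-3,128],"angular": [0,0,0.3]},{"fingers": 50,"delta_pos": [1,-3,133],"angular": [0,0,0.3]},{"fingers": 50,"delta_pos": [1,-3,136],"angular": [0,0,0.3]},{"fingers": 50,"delta_pos": [1,-3,136],"angular": [0,0,0.3]}])

```text
clock: 2.15
tool_pos: [0.5227, -0.2952, 0.0149]
orientation: [180.0, 0.0, 157.2]
force: [0.1, 0.2, -0.5]
opening: 0.0504
gripper_force: 0.0
```

Request:
apply_moves(deltas=[{"fingers": 5,"delta_pos": [0,0,0],"angular": [0,0,0]},{"fingers": 5,"delta_pos": [0,0,0],"angular": [0,0,0]},{"fingers": 5,"delta_pos": [0,0,0],"angular": [0,0,0]},{"fingers": 5,"delta_pos": [0,0,0],"angular": [0,0,0]},{"fingers": 5,"delta_pos": [0,0,0],"angular": [0,0,0]},{"fingers": 5,"delta_pos": [0,0,0],"angular": [0,0,0]},{"fingers": 5,"delta_pos": [0,0,0],"angular": [0,0,0]}])

```text
clock: 2.85
tool_pos: [0.5231, -0.2947, 0.0149]
orientation: [180.0, 0.0, 157.3]
force: [1.2, 3.9, 3.7]
opening: 0.0192
gripper_force: 30.0
```

Request:
apply_moves(deltas=[{"fingers": 5,"delta_pos": [0,0,-10],"angular": [0,0,0]},{"fingers": 5,"delta_pos": [0,0,-30],"angular": [0,0,0]},{"fingers": 5,"delta_pos": [0,0,-60],"angular": [0,0,0]},{"fingers": 5,"delta_pos": [0,0,-95],"angular": [0,0,0]},{"fingers": 5,"delta_pos": [0,0,-130],"angular": [0,0,0]},{"fingers": 5,"delta_pos": [0,0,-165],"angular": [0,0,0]},{"fingers": 5,"delta_pos": [0,0,-190],"angular": [0,0,0]},{"fingers": 5,"delta_pos": [0,0,-200],"angular": [0,0,0]},{"fingers": 5,"delta_pos": [0,0,-200],"angular": [0,0,0]}])

```text
clock: 3.75
tool_pos: [0.5228, -0.2951, 0.2156]
orientation: [180.0, 0.1, 157.2]
force: [-0.1, 0.5, -4.1]
opening: 0.0187
gripper_force: 30.0
```

```bash
python3 d.py .470 .1172 .215 175.4
```

```text
mm [208.2 359.7   0.4] deg [ 1.000e-02  1.000e-01 -1.817e+01] t 3.75 open 18.7 F [-0.1  0.5 -4.1]
```

Request:
apply_moves(deltas=[{"fingers": 5,"delta_pos": [12,20,0],"angular": [0,0,-1]},{"fingers": 5,"delta_pos": [30,52,0],"angular": [0,0,-3]},{"fingers": 5,"delta_pos": [52,90,0],"angular": [0,0,-5]},{"fingers": 5,"delta_pos": [74,128,0],"angular": [0,0,-7]},{"fingers": 5,"delta_pos": [96,166,0],"angular": [0,0,-9]},{"fingers": 5,"delta_pos": [118,204,0],"angular": [0,0,-11]},{"fingers": 5,"delta_pos": [140,242,0],"angular": [0,0,-13]},{"fingers": 5,"delta_pos": [162,280,0],"angular": [0,0,-15]},{"fingers": 5,"delta_pos": [184,318,0],"angular": [0,0,-17]},{"fingers": 5,"delta_pos": [200,345,0],"angular": [0,0,-18.2]}])

```text
clock: 4.75
tool_pos: [0.47, 0.1023, 0.2126]
orientation: [-179.9, -0.2, 175.6]
force: [0.4, 0.4, -3.5]
opening: 0.0194
gripper_force: 30.0
```

```bash
python3 d.py .470 .1172 .071 175.4
```

```text
mm [  0.8  15.  141.6] deg [-0.08 -0.16  0.17] t 4.75 open 19.4 F [ 0.4  0.4 -3.5]
```

Request:
apply_moves(deltas=[{"fingers": 5,"delta_pos": [1,15,5],"angular": [0,0,0]},{"fingers": 5,"delta_pos": [1,15,25],"angular": [0,0,0]},{"fingers": 5,"delta_pos": [1,15,50],"angular": [0,0,0]},{"fingers": 5,"delta_pos": [1,15,75],"angular": [0,0,0]},{"fingers": 5,"delta_pos": [1,15,95],"angular": [0,0,0]},{"fingers": 5,"delta_pos": [1,15,110],"angular": [0,0,0]},{"fingers": 5,"delta_pos": [1,15,120],"angular": [0,0,0]},{"fingers": 5,"delta_pos": [1,15,125],"angular": [0,0,0]},{"fingers": 5,"delta_pos": [1,15,125],"angular": [0,0,0]},{"fingers": 5,"delta_pos": [1,15,125],"angular": [0,0,0]}])

```text
clock: 5.75
tool_pos: [0.4721, 0.1156, 0.0899]
orientation: [180.0, 0.0, 175.4]
force: [-0.1, -0.2, -2.9]
opening: 0.0193
gripper_force: 30.0
```

```bash
python3 d.py .470 .1172 .0715 175.4;python3 - <<'E'
from h import *
crop(ctrl.snapshot("scene")[:,:,::-1],"pics/c4.png",200,350,160,280,5)
E
```

```text
mm [ 2.3  1.4 18.4] deg [0.01 0.02 0.05] t 5.75 open 19.3 F [-0.1 -0.2 -2.9]
```

View pics/c4.png

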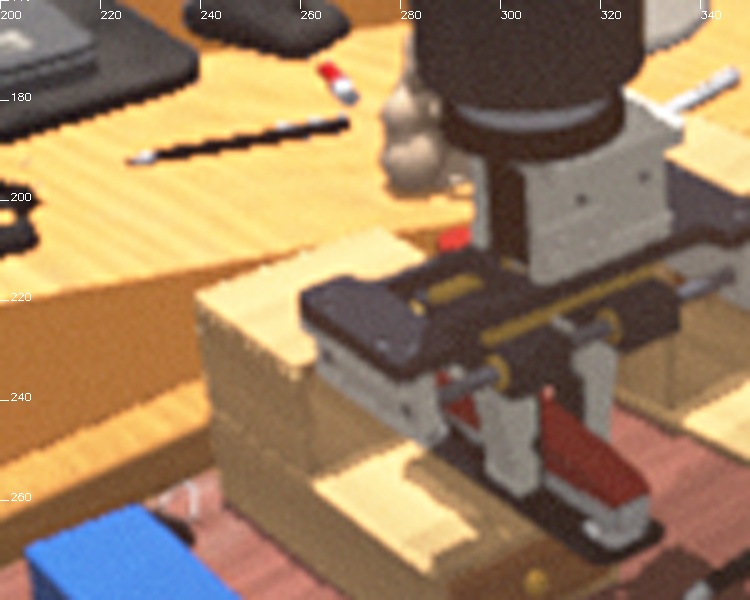

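The stapler is level and lined up in front of the low bay. I'll lower it and slide it in.

Request:
apply_moves(deltas=[{"fingers": 5,"delta_pos": [1,1,10],"angular": [0,0,0]},{"fingers": 5,"delta_pos": [1,1,18],"angular": [0,0,0]},{"fingers": 5,"delta_pos": [-5,1,18],"angular": [0,0,0]},{"fingers": 5,"delta_pos": [-15,1,18],"angular": [0,0,0]},{"fingers": 5,"delta_pos": [-27,1,18],"angular": [0,0,0]},{"fingers": 5,"delta_pos": [-40,1,18],"angular": [0,0,0]},{"fingers": 5,"delta_pos": [-53,1,18],"angular": [0,0,0]},{"fingers": 5,"delta_pos": [-63,1,18],"angular": [0,0,0]},{"fingers": 5,"delta_pos": [-68,1,18],"angular": [0,0,0]},{"fingers": 5,"delta_pos": [-68,1,18],"angular": [0,0,0]}])

```text
clock: 6.8
tool_pos: [0.5403, 0.111, 0.0713]
orientation: [-180.0, -0.0, 175.4]
force: [-0.9, 1.0, -3.1]
opening: 0.0192
gripper_force: 30.0
```

Request:
apply_moves(deltas=[{"fingers": 5,"delta_pos": [0,0,2],"angular": [0,0,0]},{"fingers": 5,"delta_pos": [0,0,4],"angular": [0,0,0]},{"fingers": 5,"delta_pos": [0,0,4],"angular": [0,0,0]}])

```text
clock: 7.1
tool_pos: [0.5392, 0.1112, 0.0673]
orientation: [-180.0, -0.0, 175.5]
force: [0.4, 0.1, -3.4]
opening: 0.0197
gripper_force: 30.0
```

Request:
apply_moves(deltas=[{"fingers": 5,"delta_pos": [0,0,1],"angular": [0,0,0]},{"fingers": 5,"delta_pos": [0,0,1],"angular": [0,0,0]},{"fingers": 50,"delta_pos": [0,0,1],"angular": [0,0,0]},{"fingers": 50,"delta_pos": [0,0,1],"angular": [0,0,0]},{"fingers": 50,"delta_pos": [0,0,1],"angular": [0,0,0]},{"fingers": 50,"delta_pos": [0,0,1],"angular": [0,0,0]},{"fingers": 50,"delta_pos": [0,0,1],"angular": [0,0,0]}])

```text
clock: 7.8
tool_pos: [0.5398, 0.1113, 0.0666]
orientation: [180.0, 0.0, 175.5]
force: [-0.1, 0.4, -0.6]
opening: 0.0486
gripper_force: 0.0
```

Request:
apply_moves(deltas=[{"fingers": 50,"delta_pos": [0,0,-10],"angular": [0,0,0]},{"fingers": 50,"delta_pos": [0,0,-30],"angular": [0,0,0]},{"fingers": 50,"delta_pos": [0,0,-60],"angular": [0,0,0]},{"fingers": 50,"delta_pos": [0,0,-90],"angular": [0,0,0]},{"fingers": 85,"delta_pos": [0,0,-120],"angular": [0,0,0]},{"fingers": 85,"delta_pos": [0,0,-140],"angular": [0,0,0]},{"fingers": 85,"delta_pos": [0,0,-140],"angular": [0,0,0]}])

```text
clock: 8.5
tool_pos: [0.5414, 0.1118, 0.2108]
orientation: [179.8, 0.3, 175.5]
force: [-0.2, -0.4, -0.3]
opening: 0.0687
gripper_force: 0.0
```

```bash
python3 d.py .504 .2866 .2 173.9
```

```text
mm [ 51.1 171.2  11. ] deg [0.17 0.33 1.58] t 8.5 open 68.7 F [-0.2 -0.4 -0.3]
```

Request:
apply_moves(deltas=[{"fingers": 85,"delta_pos": [10,35,11],"angular": [0,0,1.5]},{"fingers": 85,"delta_pos": [22,75,11],"angular": [0,0,1.5]},{"fingers": 85,"delta_pos": [34,115,11],"angular": [0,0,1.5]},{"fingers": 85,"delta_pos": [45,150,11],"angular": [0,0,1.5]},{"fingers": 85,"delta_pos": [51,171,11],"angular": [0,0,1.5]},{"fingers": 85,"delta_pos": [51,171,40],"angular": [0,0,1.5]},{"fingers": 85,"delta_pos": [51,171,70],"angular": [0,0,1.5]},{"fingers": 85,"delta_pos": [51,171,80],"angular": [0,0,1.5]},{"fingers": 85,"delta_pos": [51,171,80],"angular": [0,0,1.5]},{"fingers": 85,"delta_pos": [51,171,80],"angular": [0,0,1.5]}])

```text
clock: 9.5
tool_pos: [0.503, 0.2859, 0.1276]
orientation: [180.0, 0.0, 174.0]
force: [0.0, 0.8, -0.5]
opening: 0.0849
gripper_force: 0.0
```

```bash
python3 d.py .504 .2866 .05 173.9
python3 - <<'E'
from h import *
crop(ctrl.snapshot("scene")[:,:,::-1],"pics/c5.png",190,350,180,300,5)
E
```

```text
mm [-0.8  0.8 77.6] deg [0.02 0.05 0.06] t 9.5 open 84.9 F [ 0.   0.8 -0.5]
```

View pics/c5.png

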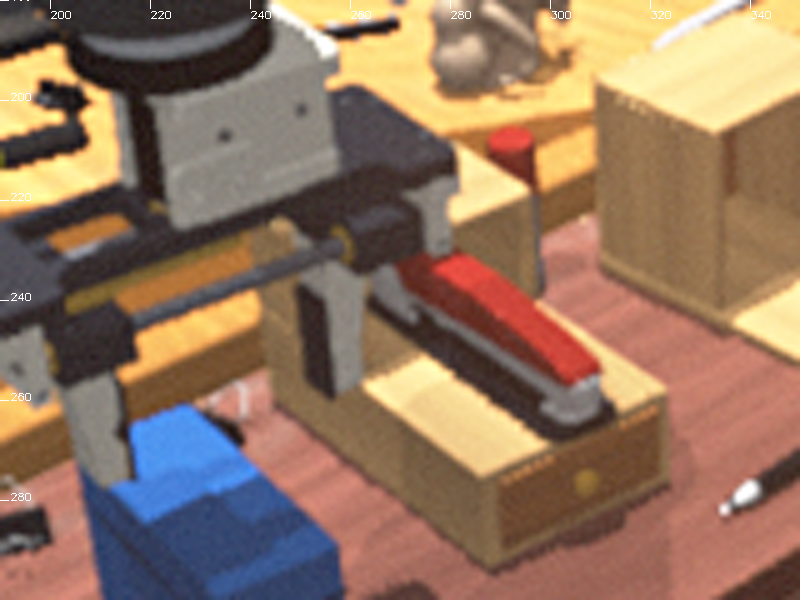

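The stapler sits upright in the low bay, straight along it with its front sticking out. The fingers straddle the box, so I'll descend and grip.

Request:
apply_moves(deltas=[{"fingers": 85,"delta_pos": [-1,1,20],"angular": [0,0,0]},{"fingers": 85,"delta_pos": [-1,1,45],"angular": [0,0,0]},{"fingers": 85,"delta_pos": [-1,1,65],"angular": [0,0,0]},{"fingers": 85,"delta_pos": [-1,1,75],"angular": [0,0,0]},{"fingers": 85,"delta_pos": [-1,1,77],"angular": [0,0,0]},{"fingers": 85,"delta_pos": [-1,1,77],"angular": [0,0,0]}])

```text
clock: 10.15
tool_pos: [0.5041, 0.287, 0.0504]
orientation: [180.0, 0.0, 174.0]
force: [0.8, -0.4, 0.3]
opening: 0.0851
gripper_force: 0.0
```

Request:
apply_moves(deltas=[{"fingers": 40,"delta_pos": [0,0,0],"angular": [0,0,0]},{"fingers": 40,"delta_pos": [0,0,0],"angular": [0,0,0]},{"fingers": 40,"delta_pos": [0,0,0],"angular": [0,0,0]},{"fingers": 40,"delta_pos": [0,0,0],"angular": [0,0,0]},{"fingers": 40,"delta_pos": [0,0,0],"angular": [0,0,0]},{"fingers": 40,"delta_pos": [0,0,0],"angular": [0,0,0]},{"fingers": 40,"delta_pos": [0,0,0],"angular": [0,0,0]}])

```text
clock: 10.85
tool_pos: [0.5038, 0.2871, 0.05]
orientation: [180.0, 0.0, 174.0]
force: [-1.4, 2.1, 4.5]
opening: 0.0557
gripper_force: 30.0
```

Request:
apply_moves(deltas=[{"fingers": 40,"delta_pos": [0,0,-10],"angular": [0,0,0]},{"fingers": 40,"delta_pos": [0,0,-35],"angular": [0,0,0]},{"fingers": 40,"delta_pos": [0,0,-70],"angular": [0,0,0]},{"fingers": 40,"delta_pos": [0,0,-105],"angular": [0,0,0]},{"fingers": 40,"delta_pos": [0,0,-140],"angular": [0,0,0]},{"fingers": 40,"delta_pos": [0,0,-160],"angular": [0,0,0]},{"fingers": 40,"delta_pos": [0,0,-160],"angular": [0,0,0]}])

```text
clock: 11.55
tool_pos: [0.5045, 0.2872, 0.2132]
orientation: [179.8, 0.2, 174.0]
force: [-0.4, -0.1, -2.0]
opening: 0.0558
gripper_force: 30.0
```

```bash
python3 d.py .468 -.0985 .21 181.5
```

```text
mm [  -4.3 -387.4    1.8] deg [ 0.19  0.21 -7.54] t 11.55 open 55.8 F [-0.4 -0.1 -2. ]
```

Request:
apply_moves(deltas=[{"fingers": 40,"delta_pos": [0,-20,0],"angular": [0,0,-0.5]},{"fingers": 40,"delta_pos": [0,-55,0],"angular": [0,0,-1]},{"fingers": 40,"delta_pos": [-1,-97,0],"angular": [0,0,-2]},{"fingers": 40,"delta_pos": [-1,-140,0],"angular": [0,0,-3]},{"fingers": 40,"delta_pos": [-2,-183,0],"angular": [0,0,-4]},{"fingers": 40,"delta_pos": [-2,-226,0],"angular": [0,0,-5]},{"fingers": 40,"delta_pos": [-3,-269,0],"angular": [0,0,-6]},{"fingers": 40,"delta_pos": [-4,-312,0],"angular": [0,0,-7]},{"fingers": 40,"delta_pos": [-4,-350,0],"angular": [0,0,-7.5]},{"fingers": 40,"delta_pos": [-4,-375,0],"angular": [0,0,-7.5]}])

```text
clock: 12.55
tool_pos: [0.4661, -0.089, 0.2085]
orientation: [-180.0, -0.2, -178.6]
force: [1.0, 0.1, -1.8]
opening: 0.0559
gripper_force: 30.0
```

Request:
apply_moves(deltas=[{"fingers": 40,"delta_pos": [0,-12,10],"angular": [0,0,0]},{"fingers": 40,"delta_pos": [0,-12,35],"angular": [0,0,0]},{"fingers": 40,"delta_pos": [0,-12,65],"angular": [0,0,0]},{"fingers": 40,"delta_pos": [0,-12,95],"angular": [0,0,0]},{"fingers": 40,"delta_pos": [0,-12,115],"angular": [0,0,0]},{"fingers": 40,"delta_pos": [0,-12,125],"angular": [0,0,0]},{"fingers": 40,"delta_pos": [0,-12,130],"angular": [0,0,0]},{"fingers": 40,"delta_pos": [0,-12,130],"angular": [0,0,0]},{"fingers": 40,"delta_pos": [0,-12,130],"angular": [0,0,0]}])

```text
clock: 13.45
tool_pos: [0.4689, -0.0985, 0.0803]
orientation: [180.0, 0.1, -178.5]
force: [-0.4, -0.3, -0.7]
opening: 0.0555
gripper_force: 30.0
```

```bash
python3 d.py .468 -.0985 .063 181.5;python3 - <<'E'
from h import *
crop(ctrl.snapshot("scene")[:,:,::-1],"pics/c6.png",280,440,170,290,5)
E
```

```text
mm [ 0.9  0.1 17.2] deg [ 0.    0.06 -0.03] t 13.45 open 55.5 F [-0.4 -0.3 -0.7]
```

View pics/c6.png

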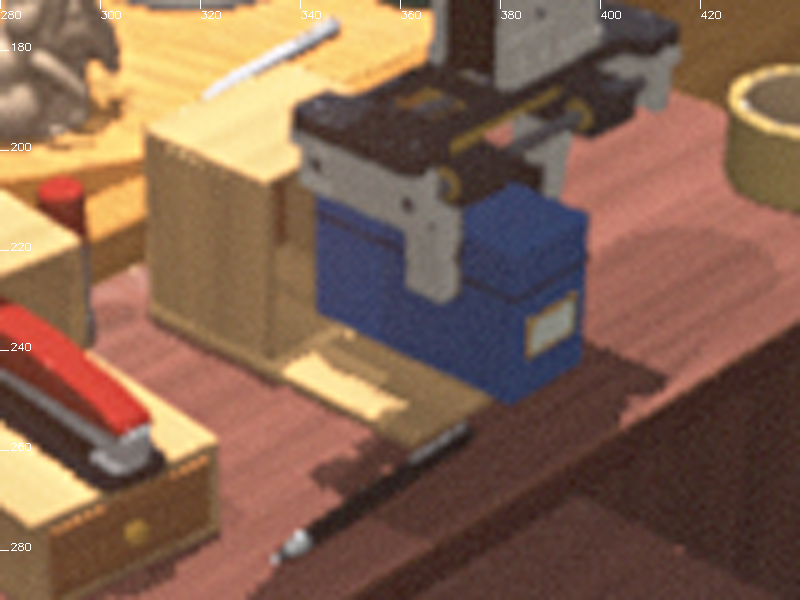

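The box hangs level and square in front of the tall bay. I'll lower it and slide it in.

Request:
apply_moves(deltas=[{"fingers": 40,"delta_pos": [1,0,10],"angular": [0,0,0]},{"fingers": 40,"delta_pos": [1,0,17],"angular": [0,0,0]},{"fingers": 40,"delta_pos": [-4,0,17],"angular": [0,0,0]},{"fingers": 40,"delta_pos": [-14,0,17],"angular": [0,0,0]},{"fingers": 40,"delta_pos": [-26,0,17],"angular": [0,0,0]},{"fingers": 40,"delta_pos": [-38,0,17],"angular": [0,0,0]},{"fingers": 40,"delta_pos": [-50,0,17],"angular": [0,0,0]},{"fingers": 40,"delta_pos": [-57,0,17],"angular": [0,0,0]},{"fingers": 40,"delta_pos": [-60,0,17],"angular": [0,0,0]},{"fingers": 40,"delta_pos": [-60,0,17],"angular": [0,0,0]}])

```text
clock: 14.5
tool_pos: [0.5284, -0.0972, 0.0623]
orientation: [-180.0, -0.0, -178.6]
force: [-0.0, -0.2, -2.4]
opening: 0.0562
gripper_force: 30.0
```

Request:
apply_moves(deltas=[{"fingers": 40,"delta_pos": [0,0,2],"angular": [0,0,0]},{"fingers": 40,"delta_pos": [0,0,4],"angular": [0,0,0]},{"fingers": 40,"delta_pos": [0,0,5],"angular": [0,0,0]},{"fingers": 40,"delta_pos": [0,0,5],"angular": [0,0,0]}])

```text
clock: 14.9
tool_pos: [0.5278, -0.0972, 0.058]
orientation: [-180.0, -0.0, -178.5]
force: [-4.1, 1.6, 3.3]
opening: 0.056
gripper_force: 30.0
```

Contact with the floor shows in the force. I'll release and rise.

Request:
apply_moves(deltas=[{"fingers": 84,"delta_pos": [0,0,0],"angular": [0,0,0]},{"fingers": 84,"delta_pos": [0,0,0],"angular": [0,0,0]},{"fingers": 84,"delta_pos": [0,0,0],"angular": [0,0,0]},{"fingers": 84,"delta_pos": [0,0,0],"angular": [0,0,0]},{"fingers": 84,"delta_pos": [0,0,0],"angular": [0,0,0]}])

```text
clock: 15.4
tool_pos: [0.5283, -0.0972, 0.0575]
orientation: [-180.0, 0.0, -178.5]
force: [-0.1, 0.0, -0.1]
opening: 0.0835
gripper_force: 0.0
```

Request:
apply_moves(deltas=[{"fingers": 84,"delta_pos": [0,0,-10],"angular": [0,0,0]},{"fingers": 84,"delta_pos": [0,0,-35],"angular": [0,0,0]},{"fingers": 84,"delta_pos": [0,0,-70],"angular": [0,0,0]},{"fingers": 84,"delta_pos": [0,0,-110],"angular": [0,0,0]},{"fingers": 84,"delta_pos": [0,0,-150],"angular": [0,0,0]},{"fingers": 84,"delta_pos": [0,-45,-170],"angular": [0,0,0]},{"fingers": 84,"delta_pos": [0,-90,-170],"angular": [0,0,0]},{"fingers": 84,"delta_pos": [0,-135,-170],"angular": [0,0,0]},{"fingers": 84,"delta_pos": [0,-160,-170],"angular": [0,0,0]},{"fingers": 84,"delta_pos": [0,-160,-170],"angular": [0,0,0]}])

```text
clock: 16.4
tool_pos: [0.5319, -0.26, 0.228]
orientation: [-180.0, -0.0, -178.7]
force: [-0.6, 0.7, 0.3]
opening: 0.0842
gripper_force: 0.0
```

Run:
```python
from h import *
crop(ctrl.snapshot("scene")[:,:,::-1],"pics/c7.png",230,390,170,290,5)
```

```text
(no output)
```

View pics/c7.png

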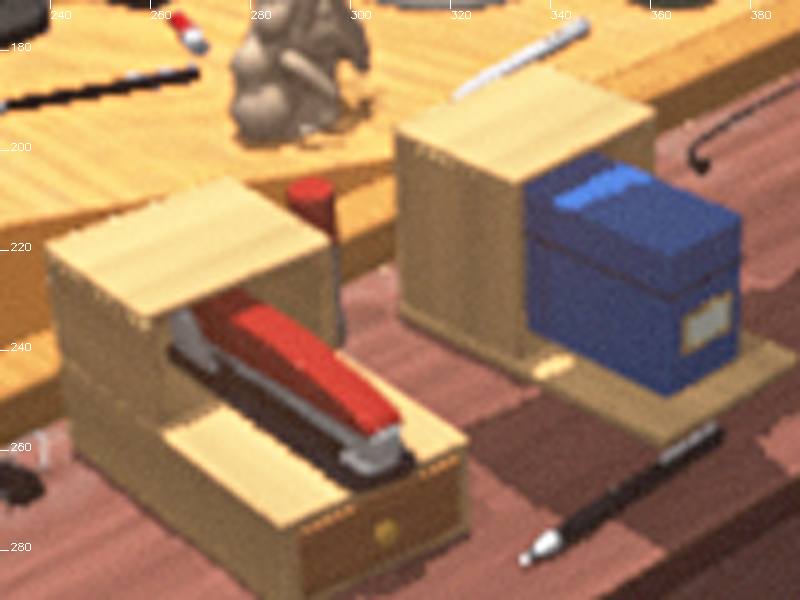

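Both things stand upright inside their bays. I'll check the numbers from their front ends: stapler base at about (307,268), box bottom corners at (363.6,249) and (378,241).

Run:
```python
from h import *
def inb(p,o,a):
    a=np.radians(a);d=np.array(p)-o;return (d@[[np.cos(a),-np.sin(a)],[np.sin(a),np.cos(a)]]).round(4)
print(inb(ray("scene",308,268,.054),[.5846,.108],-4.6))
print([inb(ray("scene",*p,.008),[.563,-.096],1.5) for p in((363.6,249),(378,241))])
```

```text
[-0.1128  0.0049]
[array([-0.0757,  0.024 ]), array([-0.0774, -0.0295])]
```

```bash
python3 -c "
from plant import ctrl
print(ctrl.close_job())"
```

```text
the job is handed in; nothing more can be done
None
```

I handed in the job at about 16.5 s: the stapler stands upright in the low bay (back end about 49 mm under the roof) and the card box in the tall bay (about 53 mm), both measured in the last picture; the hand-in returned no verdict.

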